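# Load the reference cell and hold the sample cell in the light path

### The job

Take the flat-lidded reference cell from the cell rack and set it fully down and upright in the pocket of the two-beam photometer, clear windows facing the lamp and the detector, and let it go. Then take the sample cell with the round stopper and finish while still holding it, upright and still, in the open light path beside the pocket: its windows' middle on the beam, square to it, midway between lamp and detector, touching nothing but the fingers. Grip cells only by their frosted faces, never touch the clear windows with the fingers, and leave the spare cell in the rack and the other things on the bench where they are.

Things in the scene. Friction and masses are not known exactly. Their poses are not given: they have to be found in the camera images.
- reference_cell_mid (a point): Reference cell: rectangular glass cell 12.5 (x) x 22.5 (y) x 45 mm (z, up), with a flat oblong grey lid, 5 mm above the glass; 30 g. The point is on its axis, 22.5 mm above the underside, midway up the windows. Wide faces across x (12.5 mm apart): frosted white. Narrow faces across y: clear windows. Starts in any of the rack's pockets, the upper 33 mm of the glass free.
- sample_cell_mid (a point): Sample cell: rectangular glass cell 12.5 (x) x 22.5 (y) x 45 mm (z, up), with a round white stopper, 15 mm above the glass; 30 g. The point is on its axis, 22.5 mm above the underside, midway up the windows. Wide faces across x (12.5 mm apart): frosted white. Narrow faces across y: clear windows. Starts in any of the rack's pockets, the upper 33 mm of the glass free.
- spare_cell_mid (a point): Spare cell, the same glass cell, open and without lid or stopper, with frosted faces across x and windows across y. The point is on its axis, 22.5 mm above the underside. It stays in the rack.
- reference_cell: The reference cell as a whole; its origin is the centre of its underside, axes as above.
- sample_cell: The sample cell as a whole; its origin is the centre of its underside, axes as above.
- sample_cell_frosted: The two frosted wide faces of the sample cell (19.5 mm wide, from 3 to 45 mm up); origin at the centre of the cell's underside.
- reference_cell_frosted: The two frosted wide faces of the reference cell (19.5 mm wide, from 3 to 45 mm up); origin at the centre of the cell's underside.
- sample_cell_windows: The two clear windows, the narrow faces of the sample cell; origin at the centre of the cell's underside.
- reference_cell_windows: The two clear windows, the narrow faces of the reference cell; origin at the centre of the cell's underside.
- rack: Fixed grey cell rack 44 (x) x 130 (y) x 22 mm, origin at the centre of its underside; three pockets in a row along y, 42 mm apart, each 15.5 x 25.5 mm and 12 mm deep, their floors 10 mm above the bench.
- photometer: Fixed two-beam photometer 160 (x) x 184 (y) mm, origin at the centre of its underside. Base plate 12 mm high; lamp housing at +y, detector at -y, 75 mm high, 66 mm apart at the black port collars. Two beams along y, 47.5 mm above the bench: over the pocket at x = -45 mm and through the open path at x = +45 mm.
- pocket (a point): Middle of the floor of the photometer's cell pocket, 25 mm above the bench; the black pocket block is 34 (x) x 44 (y) mm, the pocket is 16.5 (x) x 26.5 (y) x 12 mm deep, its mouth 37 mm above the bench. The y axis is the beam direction. A seated cell's middle is 22.5 mm above this point.
- light_path (a point): Middle of the open light path, on the beam midway between lamp and detector, 47.5 mm above the bench and 35.5 mm above the base plate; nothing stands in it. The y axis is the beam direction.
- vial_a: Capped glass vial 41 x 41 x 75 mm on the bench behind; origin at its underside.
- vial_b: Capped glass vial 41 x 41 x 75 mm near the front right corner of the bench; origin at its underside.
- beaker: Tall glass beaker 57 x 57 x 101 mm to the left of the photometer, towards the back; origin at its underside. Left of it stands a fixed glass balance case, 0.29 m high: pass in front of it or above it.
- swab_tin: Round white tin 59 x 59 x 30 mm near the front edge; origin at its underside.
- timer: White timer 66 x 64 x 18 mm near the front edge; origin at its underside.
- tape: Roll of tape 49 x 49 x 12 mm near the front edge; origin at its underside.
Not all that is in view belongs to the job. Leave any pink look-alike of the sample_cell alone.

How it is judged (in metres and radians):
On the way, in this order (a step that is already met when the one before it is completed fails the run):
1. the reference cell is lifted clear of the rack, held by its frosted faces (height (world z) of reference_cell_mid above 0.055 m and contact force between the fingers and reference_cell_frosted above 0.5 N and contact force between reference_cell and rack below 0.05 N), for 0.2 s.
2. the reference cell is seated in the photometer's pocket and let go (z of reference_cell_mid in the frame of pocket between 0.018 and 0.0265 m and horizontal distance between reference_cell_mid and pocket below 0.004 m and angle between the y axis of reference_cell_mid and the y axis of pocket, either way round below 0.25 rad and angle between reference_cell_mid's own z axis and vertical below 0.1 rad and contact force between the fingers and reference_cell below 0.05 N), for 0.2 s.
3. the sample cell is lifted clear of the rack, held by its frosted faces (height (world z) of sample_cell_mid above 0.055 m and contact force between the fingers and sample_cell_frosted above 0.5 N and contact force between sample_cell and rack below 0.05 N), for 0.2 s.
At the end, for the whole second after the job is handed in: Reference cell on the pocket floor, let go, within 4 mm and 0.25 rad. Sample cell at rest, held by its frosted faces only: middle within 4.5 mm of the beam sideways, 8 mm in height, 14 mm along it; within 0.14 rad of the beam, upright within 0.12 rad. Spare cell within 20 mm of its start (all of step 2 and x of sample_cell_mid in the frame of light_path between -0.0045 and 0.0045 m and y of sample_cell_mid in the frame of light_path between -0.014 and 0.014 m and z of sample_cell_mid in the frame of light_path between -0.008 and 0.008 m and angle between the y axis of sample_cell_mid and the y axis of light_path, either way round below 0.14 rad and angle between sample_cell_mid's own z axis and vertical below 0.12 rad and contact force between the fingers and sample_cell_frosted above 0.5 N and contact force between sample_cell and photometer below 0.05 N and contact force between sample_cell and rack below 0.05 N and contact force between sample_cell and reference_cell below 0.05 N and linear speed of sample_cell below 0.02 m/s and distance of spare_cell_mid from where it was at the start of the episode below 0.02 m); the arm keeps its last pose, push and grip.
It fails at once if the fingers press on a clear window of the sample cell (contact force between the fingers and sample_cell_windows above 0.5 N).
It fails at once if the fingers press on a clear window of the reference cell (contact force between the fingers and reference_cell_windows above 0.5 N).
It fails at once if the spare cell is taken out of its place (distance of spare_cell_mid from where it was at the start of the episode above 0.02 m).
It fails at once if a bystander is moved by more than 30 mm (distance of any of vial_a, vial_b, beaker, swab_tin, timer, tape from where it was at the start of the episode above 0.03 m).
It also fails if it takes over 64 s, if anything falls off the work surface, if the arm or the gripper's body presses on something with over 40 N, if the wrist force passes 120 N, or if a joint passes its speed limit or range.

### The arm

A 6-joint arm with a two-finger parallel gripper is mounted at the origin on a cart in front of the work surface, level with it; the furniture and walls round the work are solid. World frame = base frame: x ahead of the robot, y to its left, z up, the work surface at z = 0. Lengths are in mm, angles in rad, forces in N, time in s.
With the tool pointing down it reaches from about 275 to 825 mm from the base axis. Payload 4.9 kg.
Tool frame: the origin (TCP) lies midway between the tips of the shut fingers; the grasp point (between the pads) lies 19 mm behind it; z points along the fingers, y is the direction in which the jaws open and shut (so a half turn about z gives the same grasp; the last joint's range is limited). The gripper opens to 85 mm and grips with 20 to 120 N. Pads are 22 mm wide; open, the fingers measure 114 mm over their backs; the gripper's body (76 mm by 85 mm) begins 54 mm behind the grasp point. The pads swing forward as they close: fully open they stand 13 mm farther back than shut.
Start: joints at [1.022, 0.326, -0.193, 1.052, 0, 1.437], TCP at [221.65, 503.378, 231.281] pointing down, gripper open.
Joint ranges: [-2.65, 2.65], [-0.97, 1.79], [-1.3, 1.35], [-1.93, 2.1], [-1.47, 1.37], [-3.14, 3.14]. Speed limits (rad/s): [2.57, 2.57, 3.14, 3.14, 3.14, 3.14].

### API

Orientations are given as a unit quaternion [w, x, y, z].
In Python, from station import env, get_image, camera_params, workorder gives the robot as it stands.
- The arm moves only by the shell command python3 -m handwheel 'ROWS' [OPENING]. ROWS is JSON, a list of rows, each a list of 6 numbers: the shift along the tool's x, y, z in mm, then the turn, a rotation vector about the tool's x, y, z in degrees. In form: [[dx, dy, dz, ax, ay, az], ...]. A call has 1 to 12 rows; each row is the pose to reach, as a shift and turn from the pose commanded when the call began, along the tool's axes at that moment; what a row does not reach only later rows make up. A row lasts 1/10 s, in which the tool goes at most 50 mm and 8.59 degrees, less where a joint would pass 70% of its speed; a pose out of reach is approached as far as the arm can. A call with a gripper value outside its range is refused whole. OPENING is the finger opening in mm, from 0 to 85.4, set as the call begins (- or left out, the last holds). The fingers move at their own pace and stop on an object; the grip force is fixed at half the most. Time passes only in rows, so rows that repeat a pose let the fingers close. It gives the time, the measured TCP pose, the force and the opening at its end, in the units of the state.
- env.read_state(): the state, without advancing time (a new reading comes with each control period).
- get_image(name): name is "scene" or "top" or "wrist"; returns the picture (480x640x3 uint8, blue, green, red); there is no depth.
- camera_params(name): a dict with "intrinsics" (3x3 intrinsics, pixels), "R" (3x3) and "t" (3): a world point X has camera coordinates R X + t. Camera axes: x right, y down, z forward; pixel columns grow to the right and rows downward; lengths in mm; the calibration is good to about 2 mm. A picture is of the moment at which its call begins: read the wrist's pose just before it. camera_params takes no time and is no camera call; for the wrist camera it gives the pose at the moment of the call.
- workorder.close_job(): hands the job in, once; it reports no verdict.
The state is a dict: "t": time; "joint_pos": joint angles; "dq": joint speeds; "joint_torque": joint torques, N m; "tool_pos": TCP position; "tcp_rot": TCP orientation; "contact_force": force on the tool from outside, world axes, zero at the start; "wrist_torque": the same for the moment, N m; "opening": finger opening in mm.
Only numpy, scipy, OpenCV 4.12 (cv2) and the standard library are available. Lean on these libraries where they do the work, as an engineer would, in place of code of your own. Each camera call takes 0.05 s, during which the arm holds its last target.

## Working session

There is one attempt and no reset: what is moved stays moved. The work goes in short steps, Python scripts to look and compute and a shell command to move; the robot and the scene stay as the last step left them, time stands still between calls to the robot, and variables do not carry over. Pictures are saved under pics/ and viewed, and the job is handed in when it is done.

```bash
ls; mkdir -p pics; python3 - <<'E'
from station import env, get_image, camera_params
import cv2
print(env.read_state())
for n in ("scene","top","wrist"):
    p=camera_params(n); print(n,p)
    cv2.imwrite(f"pics/{n}0.png",get_image(n))
E
```

```text
pics
{'t': 0.0, 'joint_pos': array([ 1.02183262e+00,  3.26944187e-01, -1.93575884e-01,  1.05199183e+00,
       -1.50318886e-05,  1.43655821e+00]), 'dq': array([ 2.98751185e-04,  5.36117290e-06,  2.55519998e-04, -1.53804771e-04,
        5.20786905e-04,  3.67178876e-04]), 'joint_torque': array([-6.85246669e-04, -4.43401766e+01,  2.62439382e+01,  1.53612538e-02,
       -8.83143662e-05, -1.36015050e-06]), 'tool_pos': array([221.32681771, 502.87467523, 230.50469966]), 'tcp_rot': array([-2.80273744e-04,  2.05879831e-01,  9.78576905e-01, -8.10742239e-04]), 'contact_force': array([ 0.240003  , -0.88639745, -0.02225984]), 'wrist_torque': array([ 0.02734404, -0.01441974, -0.03059312]), 'opening': 85.34718461343641}
scene {'intrinsics': array([[438.73226033,   0.        , 315.47089102],
       [  0.        , 438.73226033, 240.24929785],
       [  0.        ,   0.        ,   1.        ]]), 'R': array([[ 0.6715319 , -0.7406361 ,  0.02242911],
       [-0.4821319 , -0.45973218, -0.74578493],
       [ 0.56266662,  0.49000458, -0.66580912]]), 't': array([-392.02366949,  302.45182471,  639.78271417])}
top {'intrinsics': array([[485.60235455,   0.        , 316.04264794],
       [  0.        , 485.60235455, 249.64882575],
       [  0.        ,   0.        ,   1.        ]]), 'R': array([[-5.50959407e-04, -9.99930163e-01, -1.18053159e-02],
       [-9.96537859e-01,  1.53048893e-03, -8.31261227e-02],
       [ 8.31383853e-02,  1.17186451e-02, -9.96469108e-01]]), 't': array([ -21.48229329,  524.50412099, 1099.0399622 ])}
wrist {'intrinsics': array([[360.92412297,   0.        , 323.16110814],
       [  0.        , 360.92412297, 241.99147777],
       [  0.        ,   0.        ,   1.        ]]), 'R': array([[ 0.40299629,  0.91520011, -0.00165539],
       [ 0.87063235, -0.38281263,  0.30895597],
       [ 0.28212284, -0.12594935, -0.9510749 ]]), 't': array([-548.77615038,  -39.5739435 ,  380.90883109])}
```

View pics/scene0.png

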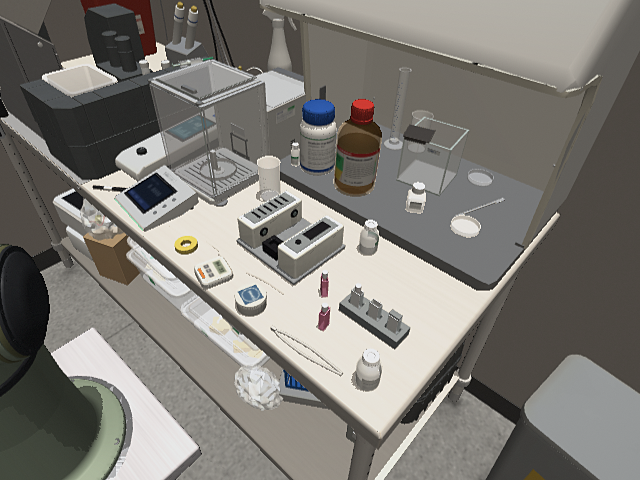

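View pics/top0.png

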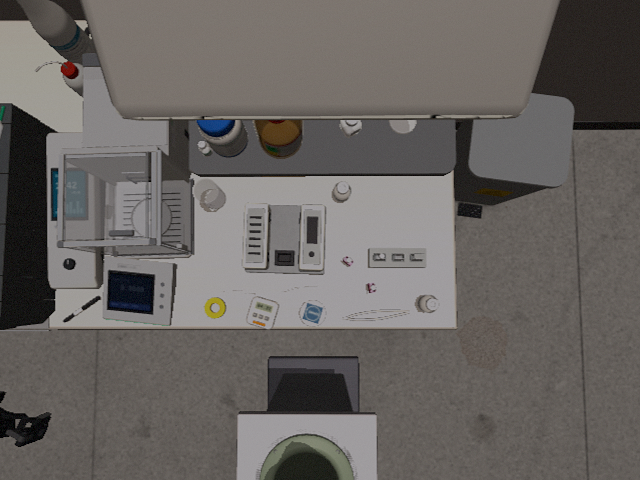

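View pics/wrist0.png

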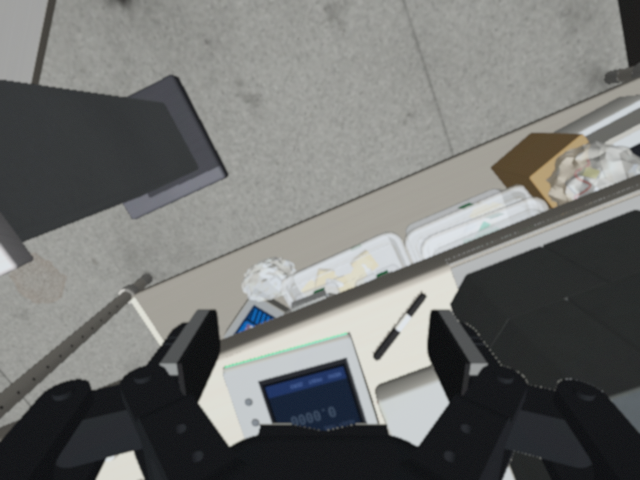

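```bash
python3 - <<'E'
import cv2
a=cv2.imread("pics/top0.png")[190:310,230:450]; cv2.imwrite("pics/topc.png",cv2.resize(a,None,fx=3.6,fy=3.6,interpolation=cv2.INTER_CUBIC))
a=cv2.imread("pics/scene0.png")[180:350,230:420]; cv2.imwrite("pics/scenec.png",cv2.resize(a,None,fx=3.5,fy=3.5,interpolation=cv2.INTER_CUBIC))
E
```

```text
(no output)
```

View pics/topc.png

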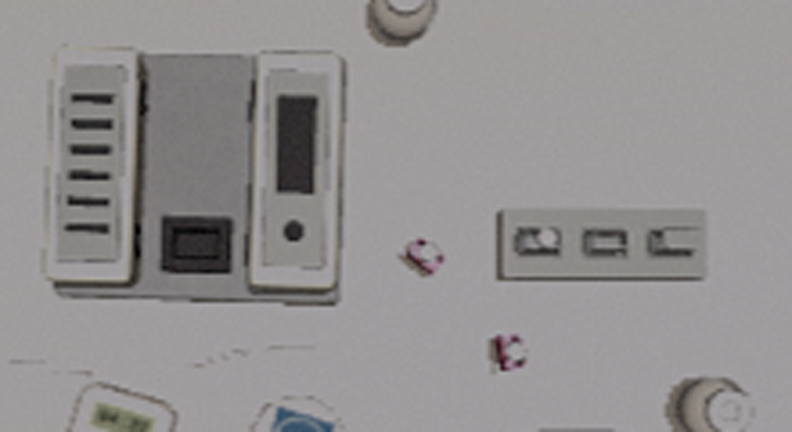

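View pics/scenec.png

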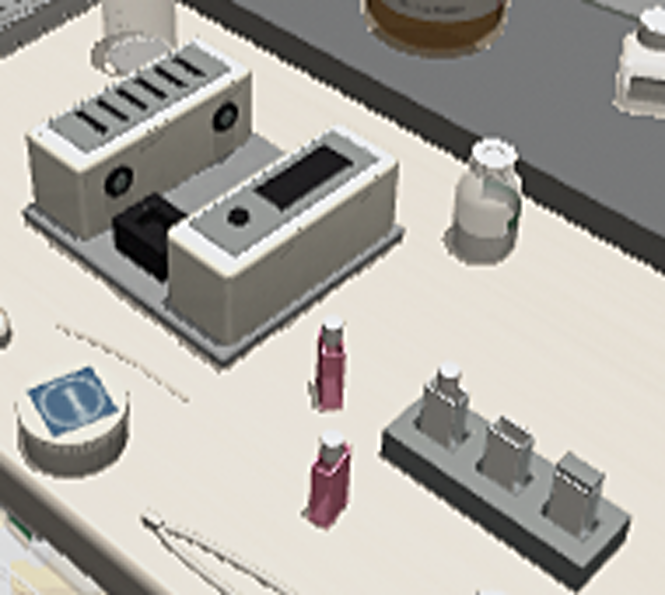

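```bash
cat > h.py <<'E'
import numpy as np, json
from station import camera_params
def ray(p,uv):
    K,R,t=p["intrinsics"],p["R"],p["t"]
    d=R.T@np.linalg.inv(K)@np.array([uv[0],uv[1],1.]); return -R.T@t, d/np.linalg.norm(d)
def onz(p,uv,z):
    c,d=ray(p,uv); return c+d*(z-c[2])/d[2]
def tri(obs):
    A=np.zeros((3,3));b=np.zeros(3)
    for p,uv in obs:
        c,d=ray(p,uv);M=np.eye(3)-np.outer(d,d);A+=M;b+=M@c
    X=np.linalg.solve(A,b)
    return X,[proj(p,X)-np.array(uv) for p,uv in obs]
def proj(p,X):
    q=p["R"]@np.asarray(X,float)+p["t"]; q=p["intrinsics"]@q; return q[:2]/q[2]
E
python3 - <<'E'
from h import *
np.set_printoptions(precision=1,suppress=True)
T=camera_params("top");S=camera_params("scene")
t=lambda u,v:(230+u/3.6,190+v/3.6)
s=lambda u,v:(230+u/3.5,180+v/3.5)
for n,a in dict(rackTL=(499,210),rackTR=(706,209),rackBR=(706,277),rackBL=(500,277)).items(): print(n,onz(T,t(*a),22))
for n,a,z in [("stopper",(548,238),60),("midcell",(605,242),45+10),("right",(678,242),60),("pocket",(198,243),37)]: print(n,onz(T,t(*a),z))
print("stopper",tri([(T,t(548,238)),(S,s(450,371))]))
print("pocketblock near-left top corner",tri([(T,t(162,270)),(S,s(116,232))]))
print("rack near-left top",tri([(T,t(500,277)),(S,s(383,438))]))
print("rack near right top",tri([(T,t(706,277)),(S,s(577,568))]))
for z,n in((75,"h"),): print([onz(T,t(*a),z) for a in [(58,50),(135,50),(128,280),(48,278),(258,55),(345,55),(335,285),(250,285)]])
print([onz(T,t(*a),12) for a in [(56,292),(338,302)]])
E
```

```text
rackTL [ 527.3 -143.2   22. ]
rackTR [ 527.7 -275.4   22. ]
rackBR [ 484.2 -274.6   22. ]
rackBL [ 484.4 -143.4   22. ]
stopper [ 506.6 -169.6   60. ]
midcell [ 504.5 -205.5   55. ]
right [ 504.1 -249.6   60. ]
pocket [505.4  48.4  37. ]
stopper (array([ 507.3, -169.8,   71. ]), [array([ 0.7, -0.6]), array([-1.2,  0.1])])
pocketblock near-left top corner (array([490.8,  70.3,  27.6]), [array([ 0.8, -0.9]), array([-1.3,  0.1])])
rack near-left top (array([ 486.4, -145.8,   15.9]), [array([ 0.8, -0.7]), array([-1.3,  0.1])])
rack near right top (array([ 484.5, -274.6,   24. ]), [array([ 0.2, -0.2]), array([-0.3,  0. ])])
[array([622.2, 132.5,  75. ]), array([622.,  85.,  75.]), array([480.3,  88.1,  75. ]), array([481.6, 137. ,  75. ]), array([618.7,   9.1,  75. ]), array([618.6, -44.4,  75. ]), array([477.1, -38. ,  75. ]), array([477.2,  13.7,  75. ])]
[array([475.5, 141.9,  12. ]), array([468.9, -40.1,  12. ])]
```

```bash
cat >> h.py <<'E'
from scipy.spatial.transform import Rotation as Rn
def pose(st):
    q=st["tcp_rot"]; return np.array(st["tool_pos"]),Rn.from_quat([q[1],q[2],q[3],q[0]])
def delta(st,target,Rt):
    "tool-frame shift mm and rotvec deg from measured pose to target"
    p,R=pose(st); return R.inv().apply(np.array(target)-p),np.degrees((R.inv()*Rt).as_rotvec())
def Rdown(yaw=0.):
    "tool y along world x rotated by yaw(rad), z down"
    c,s=np.cos(yaw),np.sin(yaw); return Rn.from_matrix(np.array([[-s,c,0],[c,s,0],[0,0,-1.]]))
E
python3 - <<'E'
from h import *
from station import env
np.set_printoptions(precision=2,suppress=True)
st=env.read_state();W=camera_params("wrist");p,R=pose(st)
print("cam in tool",R.inv().apply(-W["R"].T@W["t"]-p),"axis",R.inv().apply(W["R"][2]), R.inv().apply(W["R"][0]))
print(delta(st,[420,-209,230],Rdown()))
E
```

```text
cam in tool [  79.99   -0.3  -142.98] axis [-0.31 -0.    0.95] [0. 1. 0.]
(array([-468.68, -571.58,    1.36]), array([-0.07,  0.03, 66.23]))
```

```bash
python3 -m handwheel '[[-546,-537,0,0,0,66.2],[-546,-537,0,0,0,66.2],[-546,-537,0,0,0,66.2],[-546,-537,0,0,0,66.2],[-546,-537,0,0,0,66.2],[-546,-537,0,0,0,66.2],[-546,-537,0,0,0,66.2],[-546,-537,0,0,0,66.2],[-546,-537,0,0,0,66.2],[-546,-537,0,0,0,66.2],[-546,-537,0,0,0,66.2],[-546,-537,0,0,0,66.2]]'; python3 - <<'E'
from h import *
from station import env
np.set_printoptions(precision=2,suppress=True)
print(delta(env.read_state(),[505,-209,210],Rdown()))
E
```

```text
t: 1.35
tool_pos: [443.8, -56.2, 231.3]
tcp_rot: [0.0, 0.707, 0.707, 0.0]
contact_force: [0.6, 0.4, 0.0]
opening: 85.4
(array([-152.82,   61.14,   21.32]), array([ 0.02, -0.01,  0.  ]))
```

```bash
python3 -m handwheel '[[-50,20,7,0,0,0],[-100,40,14,0,0,0],[-153,61,21,0,0,0],[-153,61,21,0,0,0],[-153,61,21,0,0,0],[-153,61,21,0,0,0]]'; python3 - <<'E'
from h import *
from station import env,get_image
import cv2,pickle
st=env.read_state();W=camera_params("wrist");im=get_image("wrist")
print(st["tool_pos"]); pickle.dump(W,open("w1.pkl","wb")); cv2.imwrite("pics/w1.png",im)
c=im[100:400,170:470]; cv2.imwrite("pics/w1c.png",cv2.resize(c,None,fx=2,fy=2,interpolation=cv2.INTER_CUBIC))
E
```

```text
t: 1.95
tool_pos: [503.9, -206.1, 209.8]
tcp_rot: [-0.001, 0.707, 0.707, -0.0]
contact_force: [-0.5, 0.5, -0.5]
opening: 85.6
[ 503.93237105 -206.14867058  209.84715247]
```

View pics/w1.png

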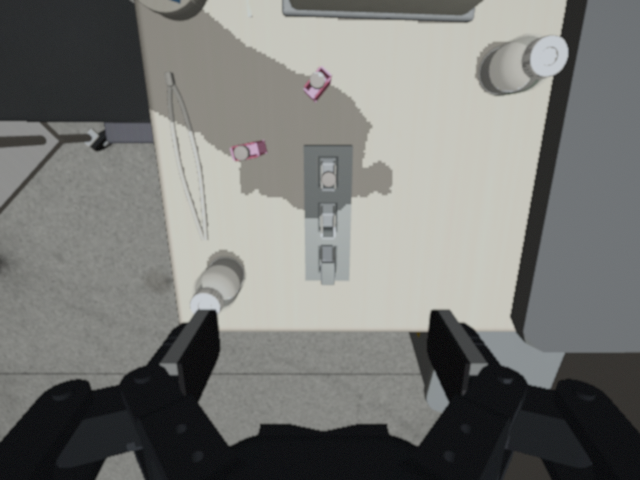

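View pics/w1c.png

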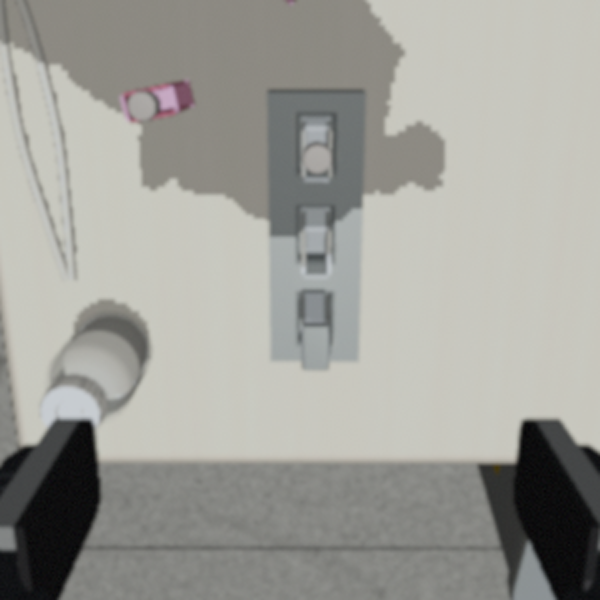

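```bash
python3 -m handwheel '[[-25,0,40,0,0,0],[-45,0,80,0,0,0],[-45,0,80,0,0,0],[-45,0,80,0,0,0],[-45,0,80,0,0,0]]' 44; python3 - <<'E'
from h import *
from station import env,get_image
import cv2,pickle
st=env.read_state();W=camera_params("wrist");im=get_image("wrist")
print(st["tool_pos"]); pickle.dump(W,open("w2.pkl","wb")); cv2.imwrite("pics/w2.png",im)
c=im[60:360,200:450]; cv2.imwrite("pics/w2c.png",cv2.resize(c,None,fx=2,fy=2,interpolation=cv2.INTER_CUBIC))
E
```

```text
t: 2.5
tool_pos: [505.6, -251.1, 132.2]
tcp_rot: [0.001, 0.706, 0.708, 0.0]
contact_force: [0.2, -0.2, 0.4]
opening: 43.9
[ 505.60900865 -251.08519349  132.19958454]
```

View pics/w2c.png

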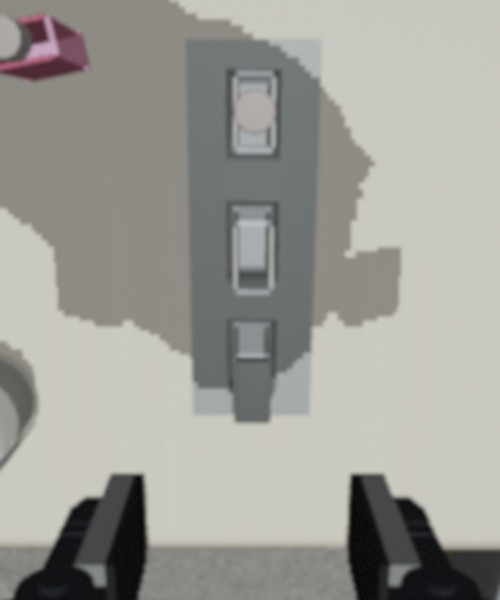

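```bash
python3 - <<'E'
from h import *
import pickle
np.set_printoptions(precision=1,suppress=True)
A=pickle.load(open("w1.pkl","rb"));B=pickle.load(open("w2.pkl","rb"))
a=lambda u,v:(170+u/2,100+v/2)
b=lambda u,v:(200+u/2,60+v/2)
for n,x,y in [("rack -x+y",(268,90),(186,40)),("rack +x+y",(365,90),(321,40)),("rack +x-y",(359,360),(310,414)),("rack -x-y",(270,361),(193,414)),
 ("ref lid far",(315,368),(252,421)),("spare rim -y -x",(302,275),(234,293)),("spare rim -y +x",(331,275),(273,293)),("stopper",(317,157),(254,111))]:
    X,r=tri([(A,a(*x)),(B,b(*y))]); print(n,X,np.abs(r).max(), onz(A,a(*x),22)[:2],onz(B,b(*y),22)[:2])
for q in [(234,360),(271,360),(270,421),(234,421)]: print("lid z60",onz(B,b(*q),60))
for q in [(254,111)]: print("stopper z70",onz(B,b(*q),70))
for q in [(234,293),(273,293),(232,206),(274,206)]: print("spare z55",onz(B,b(*q),55))
for q in [(303,368),(328,368)]: print("lidA z60",onz(A,a(*q),60))
print("vial_b cap z75",onz(A,(206,303),75),"base",onz(A,(222,275),0))
E
```

```text
rack -x+y [ 485.3 -144.    16.8] 0.4258704097072723 [ 485.9 -143.7] [ 485.4 -144.6]
rack +x+y [ 529.3 -144.    16.9] 0.07146267635982895 [ 528.9 -143.7] [ 528.8 -144.5]
rack +x-y [ 529.4 -275.2   19.2] 0.0059466640519758585 [ 529.2 -273.9] [ 529.1 -274.1]
rack -x-y [ 485.2 -272.    27.4] 0.21113722641212007 [ 484.8 -274.5] [ 485.  -274.1]
ref lid far [ 506.9 -263.    55.5] 0.013757062617912652 [ 507.3 -278.3] [ 507.3 -276.9]
spare rim -y -x [ 501.  -222.5   44.8] 0.03882662793108693 [ 500.8 -229.6] [ 500.6 -227.6]
spare rim -y +x [ 513.8 -222.6   44.5] 0.24811605427657923 [ 514.7 -229.6] [ 514.5 -227.5]
stopper [ 507.  -167.1   66.1] 0.24176353385564653 [ 507.7 -173.3] [ 507.4 -166.2]
lid z60 [ 501.1 -240.5   60. ]
lid z60 [ 512.7 -240.5   60. ]
lid z60 [ 512.6 -261.1   60. ]
lid z60 [ 501.  -261.2   60. ]
stopper z70 [ 506.8 -167.2   70. ]
spare z55 [ 501.1 -220.3   55. ]
spare z55 [ 513.2 -220.3   55. ]
spare z55 [ 500.6 -193.7   55. ]
spare z55 [ 513.1 -193.7   55. ]
lidA z60 [ 501.5 -261.    60. ]
lidA z60 [ 512.6 -260.9   60. ]
vial_b cap z75 [ 402.6 -272.    75. ] base [ 395.7 -278.1    0. ]
```

```bash
python3 -m handwheel '[[0,1.3,25,0,0,0],[0,1.3,50,0,0,0],[0,1.3,75,0,0,0],[0,1.3,95,0,0,0],[0,1.3,104.5,0,0,0],[0,1.3,104.5,0,0,0],[0,1.3,104.5,0,0,0]]' 40; python3 - <<'E'
from h import *
from station import env,get_image
import cv2,pickle
st=env.read_state();W=camera_params("wrist");im=get_image("wrist")
print(st["tool_pos"],st["contact_force"]); cv2.imwrite("pics/w3.png",im)
cv2.imwrite("pics/s3.png",cv2.resize(get_image("scene")[240:360,330:450],None,fx=4,fy=4,interpolation=cv2.INTER_CUBIC))
E
```

```text
t: 3.25
tool_pos: [507.0, -252.3, 27.1]
tcp_rot: [0.001, 0.707, 0.707, 0.0]
contact_force: [-0.7, 0.1, -0.0]
opening: 39.8
[ 506.98030415 -252.25982079   27.14770617] [-0.74438854  0.0876882  -0.04194088]
```

View pics/w3.png

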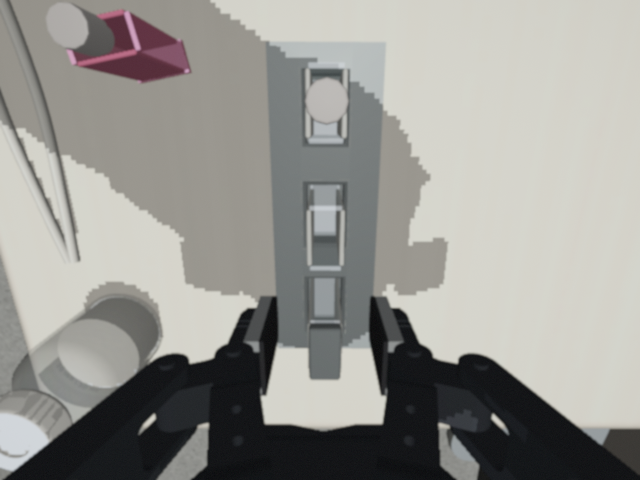

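View pics/s3.png

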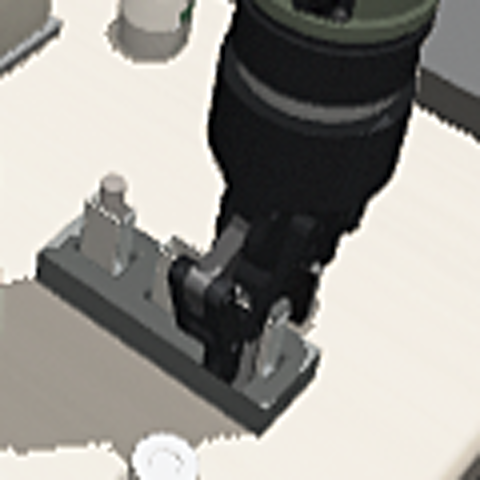

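```bash
python3 -m handwheel '[[0,0,0,0,0,0],[0,0,0,0,0,0],[0,0,0,0,0,0],[0,0,0,0,0,0],[0,0,0,0,0,0],[0,0,0,0,0,0],[0,0,0,0,0,0],[0,0,0,0,0,0]]' 0
```

```text
t: 4.15
tool_pos: [506.5, -252.4, 26.6]
tcp_rot: [0.001, 0.707, 0.707, 0.0]
contact_force: [-0.7, 0.5, 5.6]
opening: 11.3
```

```bash
python3 -m handwheel '[[0,0,-4,0,0,0],[0,0,-10,0,0,0],[0,0,-20,0,0,0],[0,0,-40,0,0,0],[0,0,-65,0,0,0],[0,0,-90,0,0,0],[0,0,-110,0,0,0],[0,0,-110,0,0,0],[0,0,-110,0,0,0]]'; python3 - <<'E'
from h import *
from station import env,get_image
import cv2
cv2.imwrite("pics/w4.png",get_image("wrist")); cv2.imwrite("pics/s4.png",cv2.resize(get_image("scene")[180:360,230:450],None,fx=3.5,fy=3.3,interpolation=cv2.INTER_CUBIC))
cv2.imwrite("pics/t4.png",cv2.resize(get_image("top")[190:310,230:450],None,fx=3.6,fy=3.6,interpolation=cv2.INTER_CUBIC))
E
```

```text
t: 5.05
tool_pos: [506.0, -252.1, 136.2]
tcp_rot: [0.0, 0.707, 0.707, 0.0]
contact_force: [-1.8, -1.0, 0.7]
opening: 11.5
```

View pics/w4.png

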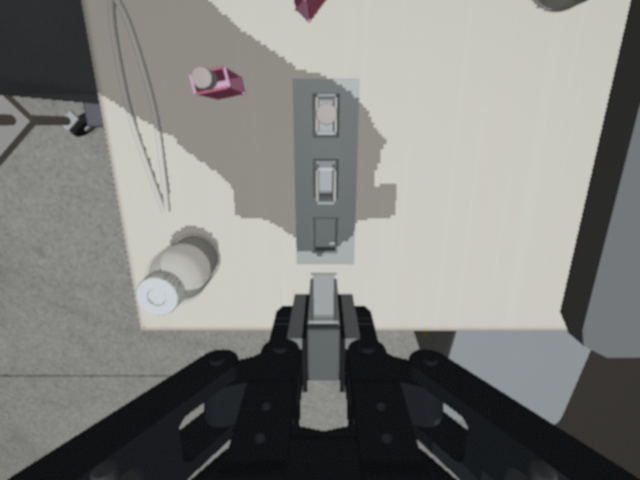

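View pics/s4.png

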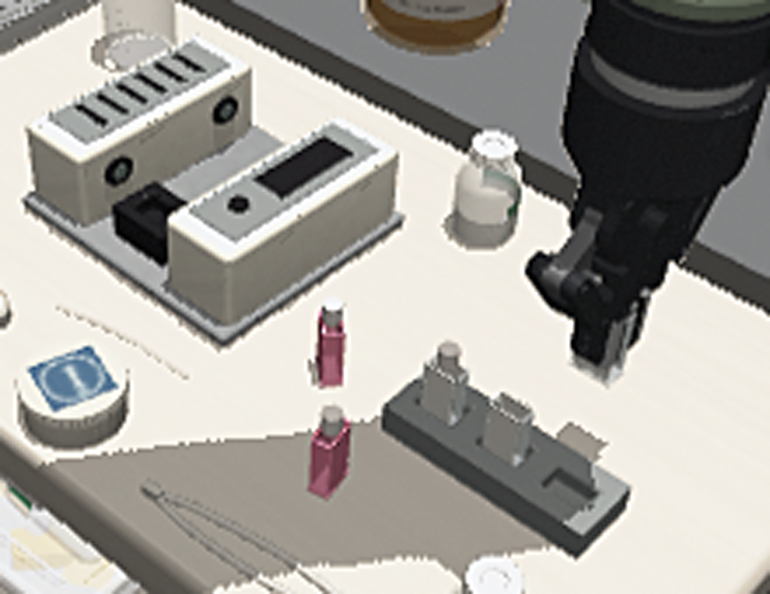

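```bash
python3 -m handwheel '[[30,0,-10,0,0,0],[75,0,-20,0,0,0],[120,0,-20,0,0,0],[165,0,-20,0,0,0],[210,0,-20,0,0,0],[235,0,-20,0,0,0],[235,0,-20,0,0,0],[235,0,-20,0,0,0],[235,0,-20,0,0,0]]'; python3 - <<'E'
from h import *
from station import env,get_image
import cv2,pickle
st=env.read_state();W=camera_params("wrist");im=get_image("wrist")
print(st["tool_pos"]); pickle.dump(W,open("w5.pkl","wb")); cv2.imwrite("pics/w5.png",im)
c=im[0:300,180:480]; cv2.imwrite("pics/w5c.png",cv2.resize(c,None,fx=2,fy=2,interpolation=cv2.INTER_CUBIC))
E
```

```text
t: 6.1
tool_pos: [505.8, -17.9, 155.3]
tcp_rot: [-0.0, 0.707, 0.707, -0.0]
contact_force: [0.7, -0.0, 0.1]
opening: 11.9
[505.75787244 -17.8676305  155.31836434]
```

View pics/w5.png

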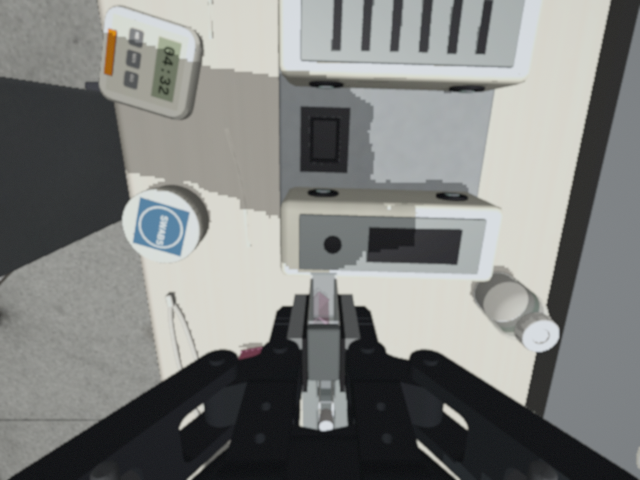

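View pics/w5c.png

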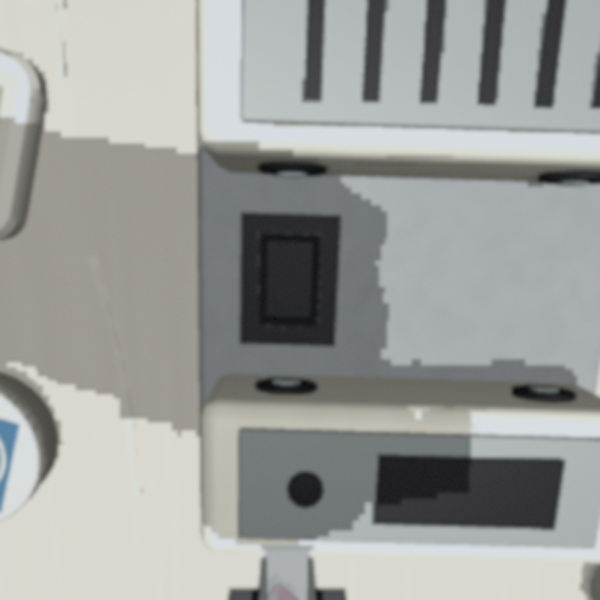

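```bash
python3 -m handwheel '[[20,0,15,0,0,0],[30,0,15,0,0,0],[30,0,15,0,0,0],[30,0,15,0,0,0],[30,0,15,0,0,0]]'; python3 - <<'E'
from h import *
from station import env,get_image
import cv2,pickle
st=env.read_state();W=camera_params("wrist");im=get_image("wrist")
print(st["tool_pos"]); pickle.dump(W,open("w6.pkl","wb")); cv2.imwrite("pics/w6.png",im)
def enh(c): return np.clip((c.astype(float)/255)**0.5*255*1.2,0,255).astype(np.uint8)
a=cv2.imread("pics/w5.png")[70:210,280:380]; b=im[90:240,270:380]
a=cv2.resize(enh(a),None,fx=4,fy=4,interpolation=cv2.INTER_CUBIC);b=cv2.resize(enh(b),(0,0),fx=3.6,fy=3.6,interpolation=cv2.INTER_CUBIC)
h=max(a.shape[0],b.shape[0]);pad=lambda i:np.vstack([i,np.zeros((h-i.shape[0],i.shape[1],3),np.uint8)])
cv2.imwrite("pics/w56.png",np.hstack([pad(a),pad(b)]));print(a.shape,b.shape)
E
```

```text
t: 6.65
tool_pos: [506.3, 12.3, 141.3]
tcp_rot: [0.0, 0.707, 0.707, 0.0]
contact_force: [0.5, 0.1, -0.1]
opening: 11.5
[506.30461914  12.27497894 141.28138115]
(560, 400, 3) (540, 396, 3)
```

View pics/w56.png

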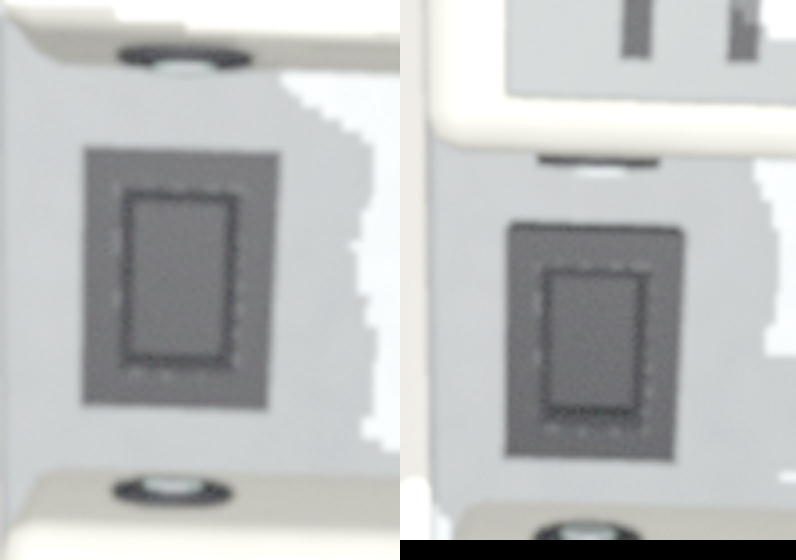

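View pics/w6.png

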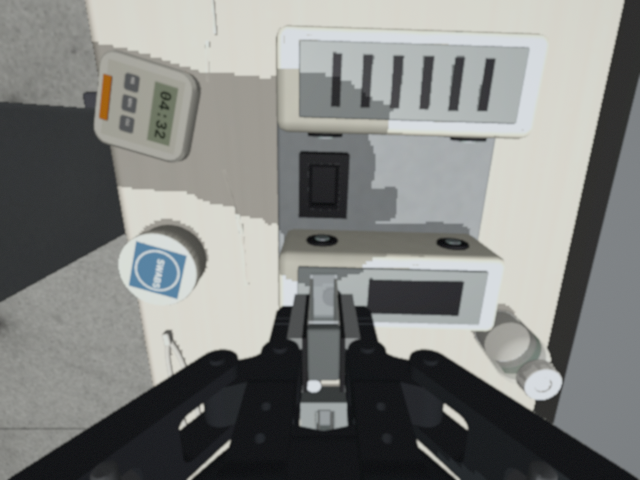

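```bash
python3 - <<'E'
from h import *
import pickle
np.set_printoptions(precision=2,suppress=True)
A=pickle.load(open("w5.pkl","rb"));B=pickle.load(open("w6.pkl","rb"));T=camera_params("top")
a=lambda u,v:(280+u/4,70+v/4); b=lambda u,v:(270+(u-400)/3.6,90+v/3.6)
qa=[(82,148),(281,153),(268,409),(82,405)];qb=[(508,233),(683,238),(674,462),(505,457)]
ma=[(121,188),(242,194),(237,371),(120,366)];mb=[(541,268),(651,272),(645,424),(540,420)]
for q,w in ((qa,qb),(ma,mb)):
  for x,y in zip(q,w): X,r=tri([(A,a(*x)),(B,b(*y))]);print(X,np.abs(r).max())
  for P,f,qq in((A,a,q),(B,b,w)):
    c=np.array([onz(P,f(*x),37) for x in qq]);print(c[:,:2].tolist(),"ctr",c.mean(0))
    e=c[1]-c[0];g=c[2]-c[3];l=c[0]-c[3];m=c[1]-c[2];print("yaw",np.arctan2(e[1],e[0]),np.arctan2(g[1],g[0]),np.arctan2(-l[0],l[1]),np.arctan2(-m[0],m[1]), np.linalg.norm(e),np.linalg.norm(l))
# housing edges in w6 : detector top rear edges etc
for n,p,z in [("lamp front L",(283,128),75),("lamp front R",(530,137),75),("lamp back L",(284,28),75),("lamp back R",(545,36),75),("base R",(494,140),12),("base Rlow",(480,236),12),("det front L",(285,329),75)]: print(n,onz(B,p,z))
E
```

```text
[490.01  72.63  39.78] 0.47224202209446275
[522.72  71.79  40.67] 0.5163265536926929
[521.75  29.18  39.07] 0.12011084841884667
[488.68  29.62  36.77] 0.024161073808954825
[[489.5359618947882, 72.75241232104727], [523.3183570446024, 71.94005112317053], [521.9697935275778, 28.924071017801403], [488.67889040079746, 29.64520880543915]] ctr [505.88  50.82  37.  ]
yaw -0.024042246421544074 -0.021658319799377216 -0.019879707228804135 -0.031340026807157105 33.792161114288106 43.11572296137302
[[490.15356227371666, 72.40535831987744], [522.6380369035323, 71.49415263994734], [521.8055011909712, 28.653873226742107], [488.71399242546704, 29.673739717575785]] ctr [505.83  50.56  37.  ]
yaw -0.02804314414679346 -0.030809830290935133 -0.03367589773229724 -0.01943103412301256 32.49725200330445 42.75586029681267
[496.23  66.29  39.53] 0.09370658602222193
[516.76  65.35  37.59] 0.006659732118066586
[516.4   35.1   31.84] 0.21277768950523068
[495.43  36.05  32.46] 0.05786010505840977
[[496.0795182074315, 66.33485800494003], [516.7898503628917, 65.35406995826257], [516.3302422560175, 35.60439710099945], [495.55803909839335, 36.48363244754215]] ctr [506.19  50.94  37.  ]
yaw -0.04732207148873822 -0.04230224494223106 -0.017467492924798843 -0.015447952934458737 20.733542948131042 29.85578013952755
[[496.1975993365063, 66.0226661598105], [516.7816710392091, 65.28233668868256], [516.0264713402114, 36.251914261768654], [495.65334765957886, 37.050221418592216]] ctr [506.16  51.15  37.  ]
yaw -0.03595063738936713 -0.03916429157569486 -0.018782939323949203 -0.026008213074631057 20.597380794359015 28.97755621460832
lamp front L [483.38  89.76  75.  ]
lamp front R [620.85  84.96  75.  ]
lamp back L [485.57 138.49  75.  ]
lamp back R [619.72 134.88  75.  ]
base R [629.82  80.87  12.  ]
base Rlow [629.45   7.89  12.  ]
det front L [480.32 -37.04  75.  ]
```

```bash
python3 - <<'E'
import cv2
im=cv2.imread("pics/w6.png")[265:435,265:385]
cv2.imwrite("pics/w6g.png",cv2.resize(im,None,fx=3.5,fy=3.5,interpolation=cv2.INTER_CUBIC))
E
```

```text
(no output)
```

View pics/w6g.png

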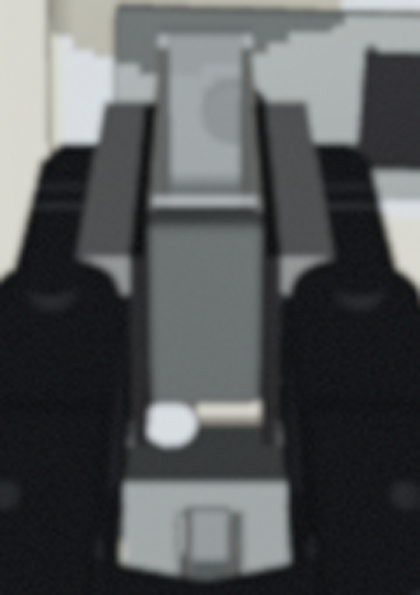

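```bash
python3 - <<'E'
from h import *
import pickle
np.set_printoptions(precision=2,suppress=True)
B=pickle.load(open("w6.pkl","rb")); g=lambda u,v:(265+u/3.5,265+v/3.5)
tcp=np.array([506.30,12.27,141.28])
for n,q,dz in [("bottom+yL",(160,38),-16.6),("bottom+yR",(250,38),-16.6),("glass top+y L",(150,200),28.4),("glass top+y R",(262,200),28.4),("lid+yL",(150,222),33.4),("lid+yR",(260,222),33.4),("lid -yL",(150,402),33.4),("lid-yR",(263,402),33.4)]:
    print(n,onz(B,g(*q),tcp[2]+dz)-tcp)
E
```

```text
bottom+yL [ -6.75  10.3  -16.6 ]
bottom+yR [  5.58  10.3  -16.6 ]
glass top+y L [-6.34 11.7  28.4 ]
glass top+y R [ 5.18 11.69 28.4 ]
lid+yL [-6.14 12.19 33.4 ]
lid+yR [ 4.75 12.18 33.4 ]
lid -yL [-6.42 -9.2  33.4 ]
lid-yR [ 5.35 -9.21 33.4 ]
```

```bash
python3 -m handwheel '[[25,0,0,0,0,1.5],[38,0.1,10,0,0,1.5],[38,0.1,35,0,0,1.5],[38,0.1,60,0,0,1.5],[38,0.1,78,0,0,1.5],[38,0.1,78,0,0,1.5],[38,0.1,78,0,0,1.5],[38,0.1,78,0,0,1.5]]'; python3 - <<'E'
from h import *
from station import env,get_image
import cv2,pickle
st=env.read_state();W=camera_params("wrist");im=get_image("wrist")
print(st["tool_pos"],st["contact_force"]); pickle.dump(W,open("w7.pkl","wb")); cv2.imwrite("pics/w7.png",im)
enh=lambda c: np.clip((c.astype(float)/255)**0.5*255*1.2,0,255).astype(np.uint8)
a=enh(im[190:400,250:400]);b=enh(get_image("scene")[200:280,230:350])
cv2.imwrite("pics/w7c.png",cv2.resize(a,None,fx=2.8,fy=2.8,interpolation=cv2.INTER_CUBIC))
cv2.imwrite("pics/s7c.png",cv2.resize(b,None,fx=5,fy=5,interpolation=cv2.INTER_CUBIC))
E
```

```text
t: 7.5
tool_pos: [506.8, 50.9, 63.6]
tcp_rot: [0.001, 0.716, 0.698, 0.001]
contact_force: [1.1, -0.0, 0.6]
opening: 11.3
[506.79147013  50.88838113  63.63538582] [ 1.0720555  -0.00477273  0.64355611]
```

View pics/w7c.png

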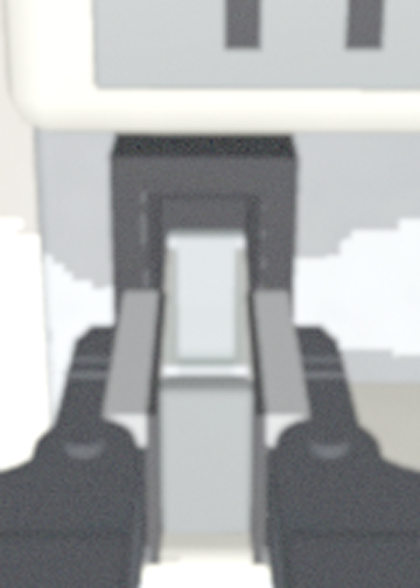

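View pics/s7c.png

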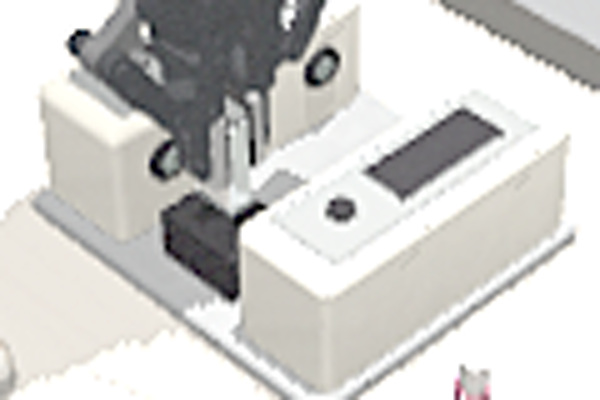

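```bash
python3 - <<'E'
from h import *
import pickle
np.set_printoptions(precision=2,suppress=True)
B=pickle.load(open("w7.pkl","rb")); g=lambda u,v:(250+u/2.8,190+v/2.8)
for n,q,z in [("block L",(112,157),37),("block R",(296,157),37),("mouth L",(151,195),37),("mouth R",(260,196),37),("cell bot L",(165,233),47),("cell bot R",(246,233),47),("lid+y",(205,380),97)]:
    print(n,onz(B,g(*q),z))
E
```

```text
block L [490.13  73.29  37.  ]
block R [522.71  72.44  37.  ]
mouth L [496.73  65.92  37.  ]
mouth R [516.27  65.22  37.  ]
cell bot L [499.48  62.71  47.  ]
cell bot R [513.32  62.35  47.  ]
lid+y [506.25  64.09  97.  ]
```

```bash
python3 -m handwheel '[[0,0,5,0,0,0],[0,0,10,0,0,0],[0,0,14,0,0,0],[0,0,17,0,0,0],[0,0,19,0,0,0],[0,0,19,0,0,0],[0,0,19,0,0,0]]'; python3 -m handwheel '[[0,0,1,0,0,0],[0,0,2,0,0,0],[0,0,3,0,0,0],[0,0,3,0,0,0]]'
```

```text
t: 8.3
tool_pos: [505.9, 51.0, 43.7]
tcp_rot: [-0.0, 0.716, 0.698, -0.0]
contact_force: [1.0, -0.1, 0.7]
opening: 11.6
t: 8.7
tool_pos: [506.1, 51.0, 41.6]
tcp_rot: [0.0, 0.716, 0.698, 0.0]
contact_force: [-2.5, 1.1, 8.1]
opening: 11.3
```

```bash
python3 -m handwheel '[[0,0,0,0,0,0],[0,0,0,0,0,0],[0,0,0,0,0,0],[0,0,0,0,0,0],[0,0,0,0,0,0]]' 32;  python3 - <<'E'
from h import *
from station import env,get_image
import cv2,pickle
st=env.read_state();im=get_image("wrist")
print(st["tool_pos"],st["contact_force"]); cv2.imwrite("pics/w8.png",im)
enh=lambda c: np.clip((c.astype(float)/255)**0.5*255*1.2,0,255).astype(np.uint8)
a=enh(im[190:400,250:400]);b=enh(get_image("scene")[200:280,230:350])
cv2.imwrite("pics/w8c.png",cv2.resize(a,None,fx=2.8,fy=2.8,interpolation=cv2.INTER_CUBIC))
cv2.imwrite("pics/s8c.png",cv2.resize(b,None,fx=5,fy=5,interpolation=cv2.INTER_CUBIC))
E
```

```text
t: 9.2
tool_pos: [505.9, 51.0, 40.7]
tcp_rot: [-0.0, 0.716, 0.698, -0.0]
contact_force: [0.2, -0.7, 0.2]
opening: 31.9
[505.86939435  50.97786714  40.66049232] [ 0.23428691 -0.69005662  0.24407167]
```

View pics/w8c.png

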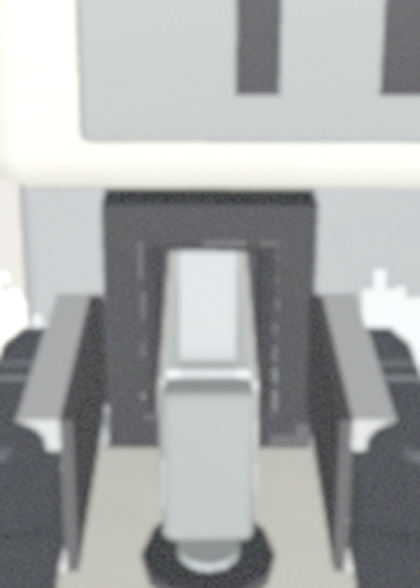

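View pics/s8c.png

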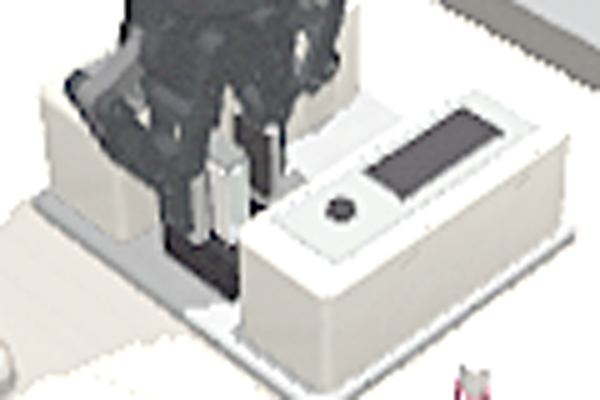

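```bash
python3 -m handwheel '[[0,0,-15,0,0,0],[0,0,-45,0,0,0],[0,0,-80,0,0,0],[-30,1,-100,0,0,0],[-75,2.3,-100,0,0,-0.5],[-120,3.7,-100,0,0,-1],[-165,5,-100,0,0,-1.5],[-205,6.3,-100,0,0,-1.5],[-218.4,6.7,-100,0,0,-1.5],[-218.4,6.7,-100,0,0,-1.5],[-218.4,6.7,-100,0,0,-1.5]]' 38; python3 - <<'E'
from h import *
from station import env,get_image
import cv2,pickle
st=env.read_state();W=camera_params("wrist");im=get_image("wrist")
print(st["tool_pos"],delta(st,[507,-167.5,27],Rdown())); pickle.dump(W,open("w9.pkl","wb")); cv2.imwrite("pics/w9.png",im)
cv2.imwrite("pics/s9.png",cv2.resize(get_image("scene")[180:360,230:450],None,fx=3.5,fy=3.3,interpolation=cv2.INTER_CUBIC))
E
```

```text
t: 10.4
tool_pos: [506.6, -166.6, 140.5]
tcp_rot: [-0.001, 0.707, 0.707, 0.0]
contact_force: [0.6, -0.7, -0.5]
opening: 37.8
[ 506.62102032 -166.57438843  140.49775359] (array([ -1.06000765,   0.46620028, 113.49625321]), array([-0.04438089, -0.06769709,  0.04001443]))
```

View pics/w9.png

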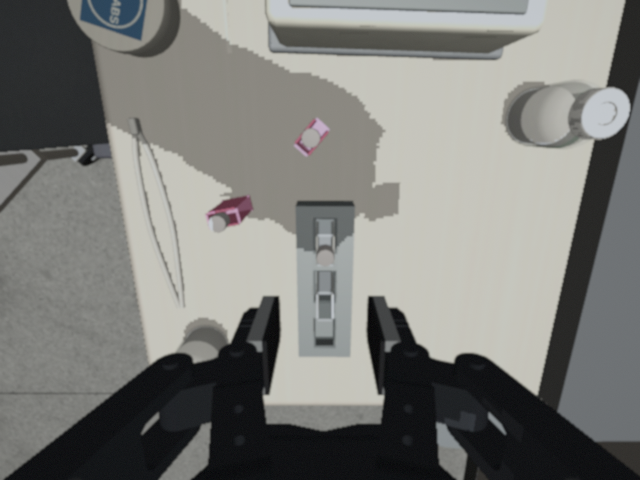

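View pics/s9.png

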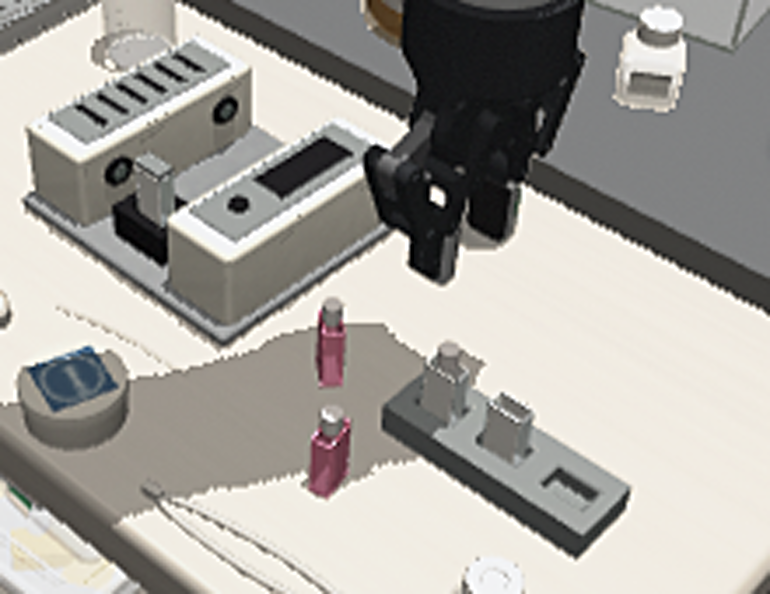

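```bash
python3 - <<'E'
from h import *
import pickle
np.set_printoptions(precision=2,suppress=True)
B=pickle.load(open("w9.pkl","rb"))
print("stopper",onz(B,(326,256),70),"pink base",onz(B,(250,200),0),"pink top",onz(B,(220,223),60),"pink2",onz(B,(311,138),60))
E
python3 -m handwheel '[[-1,0.4,25,0,0,0],[-1,0.4,50,0,0,0],[-1,0.4,75,0,0,0],[-1,0.4,98,0,0,0],[-1,0.4,110,0,0,0],[-1,0.4,113.5,0,0,0],[-1,0.4,113.5,0,0,0],[-1,0.4,113.5,0,0,0]]' 36; python3 - <<'E'
from h import *
from station import env,get_image
import cv2,pickle
st=env.read_state();W=camera_params("wrist");im=get_image("wrist")
print(st["tool_pos"],st["contact_force"]); pickle.dump(W,open("w10.pkl","wb")); cv2.imwrite("pics/w10.png",im)
E
```

```text
stopper [ 507.57 -165.92   70.  ] pink base [ 447.5  -144.23    0.  ] pink top [ 439.71 -147.16   60.  ] pink2 [498.48 -94.79  60.  ]
t: 11.3
tool_pos: [508.3, -168.6, 28.3]
tcp_rot: [0.001, 0.707, 0.707, 0.0]
contact_force: [-0.2, 0.0, 0.6]
opening: 35.8
[ 508.31100303 -168.60849547   28.27888213] [-0.18886938  0.02653382  0.63726452]
```

View pics/w10.png

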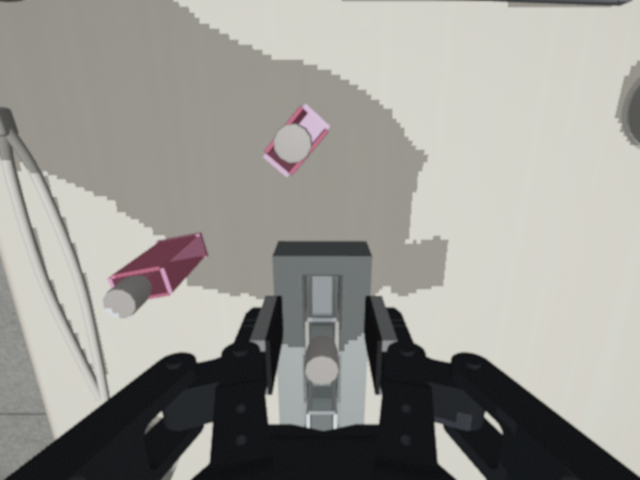

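```bash
python3 -m handwheel '[[0.6,-0.9,0.8,0,0,0],[0.6,-0.9,0.8,0,0,0]]'; python3 -m handwheel '[[0,0,0,0,0,0],[0,0,0,0,0,0],[0,0,0,0,0,0],[0,0,0,0,0,0],[0,0,0,0,0,0],[0,0,0,0,0,0],[0,0,0,0,0,0]]' 0; python3 -m handwheel '[[0,0,-4,0,0,0],[0,0,-10,0,0,0],[0,0,-20,0,0,0],[0,0,-40,0,0,0],[0,0,-65,0,0,0],[0,0,-90,0,0,0],[0,0,-120,0,0,0],[0,0,-120,0,0,0],[0,0,-120,0,0,0]]'; python3 - <<'E'
from h import *
from station import env,get_image
import cv2,pickle
st=env.read_state();W=camera_params("wrist");im=get_image("wrist")
print(st["tool_pos"],st["contact_force"]); pickle.dump(W,open("w11.pkl","wb")); cv2.imwrite("pics/w11.png",im)
cv2.imwrite("pics/w11c.png",cv2.resize(im[235:435,255:395],None,fx=3,fy=3,interpolation=cv2.INTER_CUBIC))
cv2.imwrite("pics/s11.png",cv2.resize(get_image("scene")[180:360,230:450],None,fx=3.5,fy=3.3,interpolation=cv2.INTER_CUBIC))
E
```

```text
t: 11.55
tool_pos: [506.7, -168.1, 27.0]
tcp_rot: [0.0, 0.707, 0.707, 0.0]
contact_force: [0.7, -0.1, -0.2]
opening: 36.1
t: 12.25
tool_pos: [506.7, -168.1, 26.7]
tcp_rot: [0.0, 0.707, 0.707, 0.0]
contact_force: [-0.2, -0.2, 5.0]
opening: 11.5
t: 13.15
tool_pos: [506.9, -168.1, 147.5]
tcp_rot: [0.001, 0.707, 0.707, 0.0]
contact_force: [-0.9, -0.1, 0.3]
opening: 11.4
[ 506.93903668 -168.12687052  147.54714371] [-0.8980272  -0.13526099  0.32329158]
```

View pics/w11c.png

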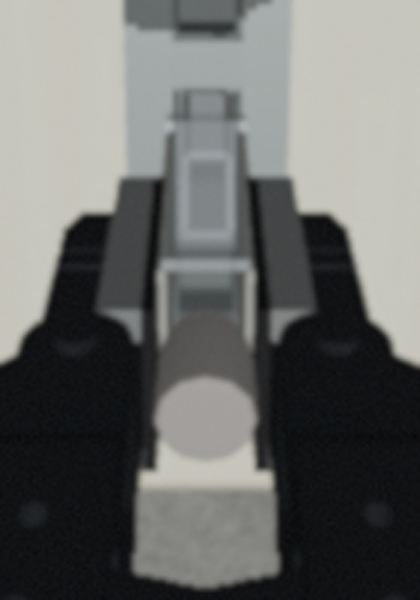

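View pics/s11.png

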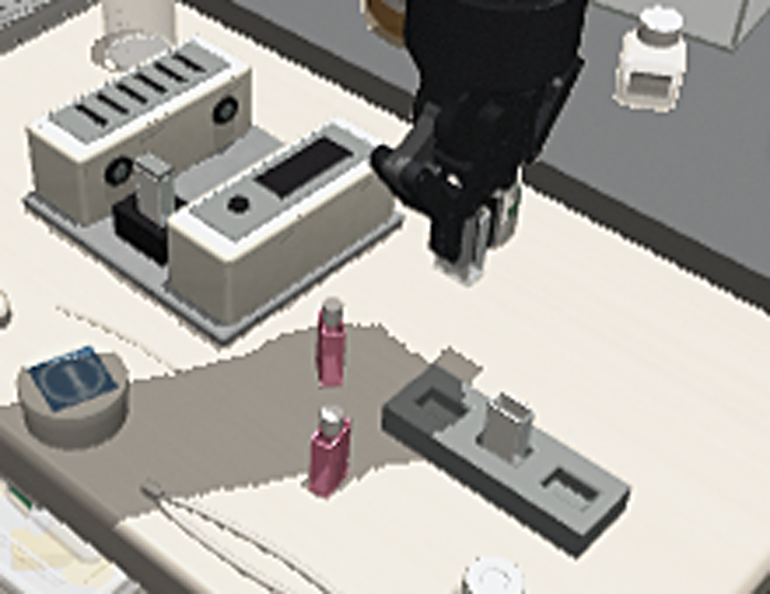

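```bash
python3 - <<'E'
from h import *
import pickle
np.set_printoptions(precision=2,suppress=True)
B=pickle.load(open("w11.pkl","rb")); g=lambda u,v:(255+u/3,235+v/3)
tcp=np.array([506.7,-168.13,147.3])
for n,q,dz in [("bottom+yL",(165,123),-16.7),("bottom+yR",(248,123),-16.7),("glass top+y L",(158,263),28.3),("glass top+y R",(255,263),28.3),("stopper",(206,418),43.3)]:
    print(n,onz(B,g(*q),tcp[2]+dz)-tcp)
from station import env
print(delta(env.read_state(),[596.2,48.0,130],Rdown(-0.026)))
B=pickle.load(open("w6.pkl","rb"))
for u,v in [(322,240),(452,243),(467,138.5),(324,134.5)]: print(onz(B,(u,v),47.5))
E
```

```text
bottom+yL [ -6.86  10.04 -16.7 ]
bottom+yR [  6.44  10.04 -16.7 ]
glass top+y L [-6.22 11.27 28.3 ]
glass top+y R [ 5.46 11.27 28.3 ]
stopper [-0.48  0.78 43.3 ]
(array([215.51,  90.58,  15.86]), array([-0.08, -0.03,  1.52]))
[504.8   15.97  47.5 ]
[594.6   13.76  47.5 ]
[596.4   83.18  47.5 ]
[506.14  85.61  47.5 ]
```

```bash
python3 -m handwheel '[[40,17,0,0,0,0],[80,34,0,0,0,0.5],[120,50,0,0,0,1],[160,67,0,0,0,1.5],[195,82,0,0,0,1.5],[216,90.4,10,0,0,1.5],[216,90.4,20,0,0,1.5],[216,90.4,40,0,0,1.5],[216,90.4,60,0,0,1.5],[216,90.4,60,0,0,1.5],[216,90.4,60,0,0,1.5]]'; python3 - <<'E'
from h import *
from station import env,get_image
import cv2,pickle
np.set_printoptions(precision=2,suppress=True)
st=env.read_state();W=camera_params("wrist");im=get_image("wrist")
print(st["tool_pos"],st["contact_force"],delta(st,[596.1,48.3,41.7],Rdown(-.026))); pickle.dump(W,open("w12.pkl","wb")); cv2.imwrite("pics/w12.png",im)
E
```

```text
t: 14.35
tool_pos: [595.6, 47.4, 85.6]
tcp_rot: [-0.001, 0.716, 0.698, -0.001]
contact_force: [0.4, 0.0, 0.6]
opening: 11.4
[595.64  47.44  85.6 ] [0.4  0.05 0.56] (array([ 0.88,  0.56, 43.9 ]), array([-0.16,  0.01, -0.03]))
```

View pics/w12.png

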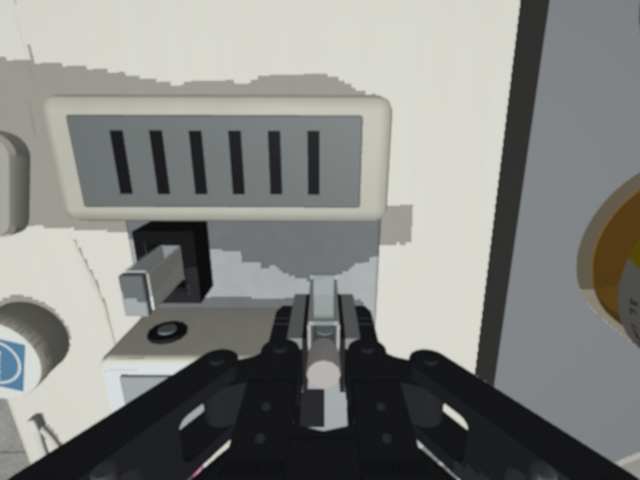

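```bash
python3 -m handwheel '[[0.8,0.4,12,0,0,0],[0.8,0.4,24,0,0,0],[0.8,0.4,36,0,0,0],[0.8,0.4,42,0,0,0],[0.8,0.4,43.8,0,0,0],[0.8,0.4,43.8,0,0,0],[0.8,0.4,43.8,0,0,0],[0.8,0.4,43.8,0,0,0]]'; python3 - <<'E'
from h import *
from station import env,get_image
import cv2,pickle
np.set_printoptions(precision=2,suppress=True)
P=[]
for i in range(3):
    st=env.read_state();W=camera_params("wrist");im=get_image("wrist");P.append(st["tool_pos"])
print(P,st["contact_force"]); pickle.dump(W,open("w13.pkl","wb")); cv2.imwrite("pics/w13.png",im)
cv2.imwrite("pics/s13.png",cv2.resize(get_image("scene")[180:300,230:370],None,fx=5,fy=5,interpolation=cv2.INTER_CUBIC))
cv2.imwrite("pics/t13.png",get_image("top"))
E
```

```text
t: 15.2
tool_pos: [597.7, 48.9, 43.2]
tcp_rot: [0.0, 0.716, 0.698, 0.0]
contact_force: [-1.7, -0.5, -0.1]
opening: 11.5
[array([597.68,  48.89,  43.18]), array([597.65,  48.93,  43.17]), array([597.58,  48.94,  43.13])] [ 0.25  0.18 -0.36]
```

View pics/w13.png

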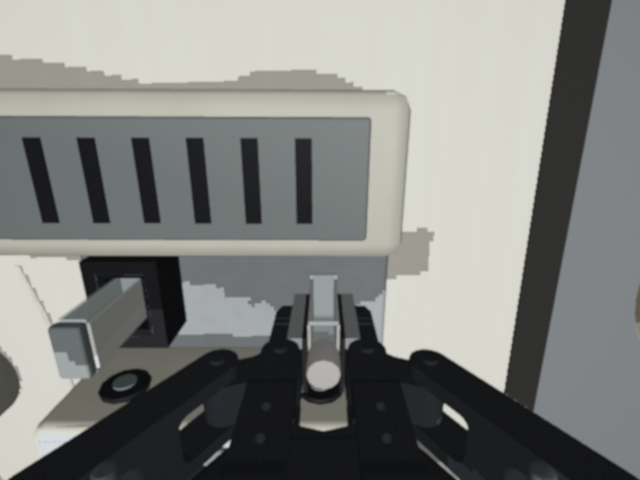

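View pics/s13.png

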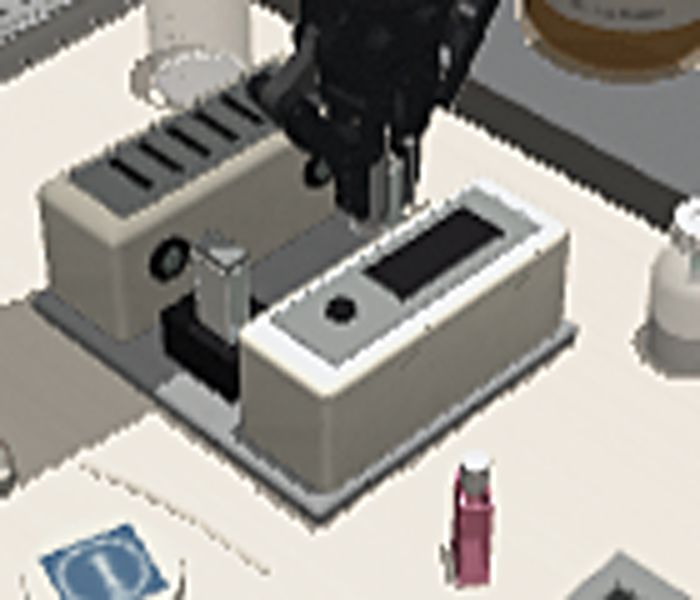

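```bash
python3 -m handwheel '[[-0.3,-1.2,0.8,0,0,0],[-0.3,-1.2,0.8,0,0,0],[-0.3,-1.2,0.8,0,0,0],[-0.3,-1.2,0.8,0,0,0],[-0.3,-1.2,0.8,0,0,0]]'; python3 - <<'E'
from h import *
from station import env,get_image
import cv2,pickle
np.set_printoptions(precision=2,suppress=True)
P=[]
for i in range(6):
    st=env.read_state();W=camera_params("wrist");im=get_image("wrist");P.append(st["tool_pos"])
print(np.array(P)); pickle.dump(W,open("w14.pkl","wb")); cv2.imwrite("pics/w14.png",im)
enh=lambda c: np.clip((c.astype(float)/255)**0.5*255*1.2,0,255).astype(np.uint8)
cv2.imwrite("pics/w14c.png",cv2.resize(enh(im[240:440,230:410]),None,fx=3,fy=3,interpolation=cv2.INTER_CUBIC))
cv2.imwrite("pics/w14d.png",cv2.resize(enh(im[230:400,30:200]),None,fx=3,fy=3,interpolation=cv2.INTER_CUBIC))
E
```

```text
t: 15.95
tool_pos: [596.0, 48.6, 41.9]
tcp_rot: [0.0, 0.716, 0.698, 0.0]
contact_force: [-0.6, 0.2, 0.1]
opening: 11.7
[[596.05  48.65  41.87]
 [596.09  48.64  41.9 ]
 [596.07  48.63  41.9 ]
 [596.07  48.66  41.88]
 [596.05  48.67  41.88]
 [596.04  48.64  41.87]]
```

View pics/w14c.png

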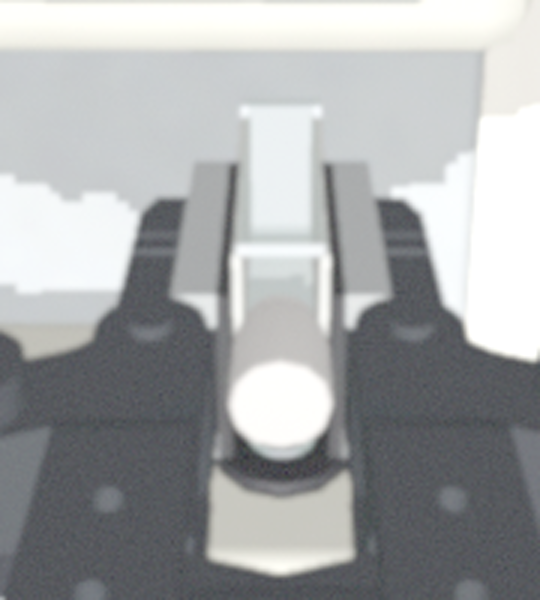

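View pics/w14d.png

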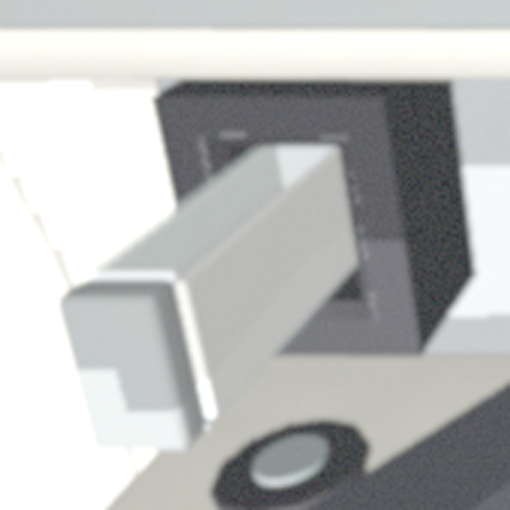

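```bash
python3 - <<'E'
from h import *
import pickle
np.set_printoptions(precision=2,suppress=True)
B=pickle.load(open("w14.pkl","rb")); g=lambda u,v:(230+u/3,240+v/3)
print("base edge",onz(B,g(468,280),12),onz(B,g(482,60),12))
for q,z in [((241,107),25),((322,107),25),((234,248),70),((328,248),70)]: print(onz(B,g(*q),z))
print("detector collar",onz(B,g(283,478),40))
# reference: block + lid
d=lambda u,v:(30+u/3,230+v/3)
for q,z in [((158,100),37),((385,97),37),((420,352),37),((65,295),75),((160,288),75),((205,440),75),((98,445),75)]: print("ref",onz(B,d(*q),z))
E
```

```text
base edge [628.95  18.13  12.  ] [630.12  61.12  12.  ]
[589.33  59.08  25.  ]
[602.29  58.75  25.  ]
[590.03  60.08  70.  ]
[601.34  59.79  70.  ]
detector collar [594.54  -0.54  40.  ]
ref [490.19  72.68  37.  ]
ref [523.48  72.3   37.  ]
ref [521.81  29.    37.  ]
ref [501.34  63.09  75.  ]
ref [512.54  63.73  75.  ]
ref [513.15  42.71  75.  ]
ref [499.99  42.33  75.  ]
```

```bash
python3 - <<'E'
from station import workorder,env
s=env.read_state();print(s["t"],s["opening"],s["contact_force"])
print(workorder.close_job())
E
```

```text
16.25 11.739803283545948 [ 0.32602766  0.53313298 -0.41313506]
the job is handed in; nothing more can be done
None
```

The reference cell is in the photometer's pocket and let go, and the sample cell is held still in the open light path. I handed the job in at 16.3 s; no verdict is reported.

- **Reference cell:** I took the flat-lidded cell from the rack's -y pocket. I lowered it until I felt about 8 N from the pocket floor, then released it. The last pictures show it upright in the pocket and clear of the fingers.
- **Sample cell:** I took the round-stoppered cell by its frosted faces. Its last measured middle was x ≈ 595.8 mm, y ≈ 48 mm, z ≈ 47.7 mm. The light path was estimated at x ≈ 595.5 mm, y ≈ 48.5 mm, z 47.5 mm. The cell was turned to the photometer's yaw of about -1.5°. The opening read 11.7 mm on a 12.5 mm cell, with nothing pressing on it beyond sensor noise.
- **Other things:** The spare cell showed no movement in the last picture of it, taken just after the sample was lifted. No contact with any bystander or the pink look-alikes was seen, and every move passed well clear of them.

Some checks disagreed, all within the allowed limits:
- Estimates of the light path's x ranged from 594.8 to 596 mm.
- The wrist view puts the lid of the seated reference cell about 2 mm toward the lamp. A similar offset of about 1.5 mm showed while the cell was still in the grip, so I took it as a viewing error and left the cell as it was.
- Both cells showed an apparent tilt of about 0.03 rad in the grip.

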